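# Load the marking station and hold its enable button half-way

### The arm

A 7-joint arm with a two-finger parallel gripper is mounted at the origin on a cart in front of the work surface, level with it; the furniture and walls round the work are solid. World frame = base frame: x ahead of the robot, y to its left, z up, the work surface at z = 0. Lengths are in m, angles in rad, forces in N, time in s.
With the tool pointing down it reaches from about 0.4 to 0.875 m from the base axis. Payload 6.5 kg.
Tool frame: the origin (TCP) lies midway between the tips of the shut fingers; the grasp point (between the pads) lies 19 mm behind it; z points along the fingers, y is the line along which they close (so a half turn about z gives the same grasp; the last joint's range is limited). The gripper opens to 88 mm and grips with 3 to 60 N. Pads are 18 mm wide; open, the fingers measure 123 mm over their backs; the gripper's body (75 mm by 187 mm) begins 45 mm behind the grasp point.
Start: joints at [-1.372, 0.536, -0.004, 1.538, 0.003, 1.067, -0.071], TCP at [0.17, 0.627, 0.239] pointing down, gripper open.
Joint ranges: [-2.7, 2.7], [-0.37, 2.16], [-1.27, 1.26], [0.24, 2.4], [-1.31, 4.45], [0.19, 1.91], [-2.76, 2.76]. Speed limits (rad/s): [2.39, 2.39, 3.14, 3.14, 3.14, 3.14, 3.14].

### API

Orientations are given as a 3x3 rotation matrix whose columns are the frame's x, y, z axes.
In Python, from plant import state, grab_frame, camera_model, sign_off gives the robot as it stands. The module is installed in compiled form; this text tells all that it offers.
- The arm moves only by the tool send_rows, never from a script. Its argument "deltas" is text: rows parted by semicolons, each of 6 numbers parted by spaces: the shift along the tool's x, y, z in units of 50 mm (1.0 is 50 mm), then the turn, a rotation vector about the tool's x, y, z in degrees. A call has 1 to 12 rows; each row is the pose to reach, as a shift and turn from the pose commanded when the call began, along the tool's axes at that moment; what a row does not reach only later rows make up. A row lasts 1/8 s, in which the tool goes at most 62.5 mm and 10.7 degrees, less where a joint would pass 70% of its speed; a pose out of reach is approached as far as the arm can. A call with a gripper value outside its range is refused whole. "gripper" is the finger opening in mm, from 0 to 88.1, set as the call begins (left out, the last holds). The fingers move at their own pace and stop on an object; the grip force is fixed at half the most. Time passes only in rows, so rows that repeat a pose let the fingers close. It gives the time, the measured TCP pose, the force and the opening at its end, in the units of the state.
- state(): the state, without advancing time (a new reading comes with each control period).
- grab_frame(name): name is "side" or "top"; returns the picture (420x560x3 uint8, red, green, blue); there is no depth.
- camera_model(name): a dict with "vfov" (degrees; the focal length in pixels is half the picture's height over the tangent of half this angle, whatever the lens; pixels are square), "cx", "cy" (the principal point, pixels), "k1" (the pictures are not rectified: a ray, as slopes to the right and down, at radius r is drawn at 1 + k1 r^2 times it, then the intrinsics apply), "R" (3x3) and "t" (3): a world point X has camera coordinates R X + t. Camera axes: x right, y down, z forward; pixel columns grow to the right and rows downward; lengths in m; the calibration is good to about 2 mm. A picture is of the moment at which its call begins. camera_model takes no time and is no camera call.
- sign_off(): hands the job in, once; it reports no verdict.
The state is a dict: "time_s": time; "joint_pos": joint angles; "joint_velocities": joint speeds; "joint_efforts": joint torques, N m; "position": TCP position; "ee_rot": TCP orientation; "ft_force": force on the tool from outside, world axes, zero at the start; "torque": the same for the moment, N m; "finger_gap": opening from 0.0 (shut) to 1.0 (fully open).
Only numpy, scipy, OpenCV 4.12 (cv2) and the standard library are available. Lean on these libraries where they do the work, as an engineer would, in place of code of your own. Each camera call takes 0.05 s, during which the arm holds its last target. There are 200 camera calls.

### The job

Take the brass bar from the wooden rest, lay it in the two steel V-blocks of the marking station so that it lies level in both vees and centred between them, and let go of it. Then press the round black button of the yellow enable switch down about half-way (13 mm), until the green ring on its stem is sinking into the collar but never down to the red ring, and finish while still holding it there with the fingers. Leave the steel bar, the black tape roll and the sanding block where they are.

Things in the scene. Friction and masses are not known exactly. Their poses are not given: they have to be found in the camera images.
- brass_bar_mid (a point): Centre of the loose brass (yellow metal) bar: round, diameter 22, length 200, about 0.6 kg. Its y axis runs along the bar. It starts level in one of the two places of the wooden rest, its axis 54 above the bench. The middle 70 of its length is free on both sides, down to the board of the rest at height 22.
- steel_bar_mid (a point): Centre of the grey steel bar in the other place of the rest, same size and weight; y along the bar. Leave it there.
- rest: Fixed wooden rest, a board 150 (x) x 115 (y) x 22; origin under its centre. Its two places for bars run along its y, at x = -45 and +45; each has two small 90-degree wooden vees at y = -45 and +45, 18 thick, tips at height 51. Round the work: the edge of a shelf with bins hangs over the back of the bench at x = 0.70 m, 0.30 m up, and a big vise fills the left, y over 0.45 m, x 0.1 to 0.7 m, up to 0.25 m.
- vee_seat (a point): Where the centre of the bar belongs in the marking station: half-way between its two steel V-blocks, on the axis of a 22 mm bar seated in them, 66 above the bench. y runs along the seat towards the blue marking unit, x across, z up. V-blocks centred 55 to each side along y, each 24 thick, 68 wide; vee 90 degrees, open upwards, bottom at height 50, tips at 74.
- station: The fixed marking station; origin on the bench right below vee_seat, same axes. Grey base plate 78 x 345, top at height 22, reaching from y = -125 to +220. At its +y end stands a blue unit 105 high from y = 143 on, whose stylus begins at y = +125: 25 beyond the end of a centred bar.
- button_top (a point): Centre of the flat top of the button of the enable switch (fixed yellow box 70 x 70 x 44 with a black collar, rim at height 50). The black head is 40 across and 11 thick, its top 90 above the bench when released; it moves straight down. On the stem below it, from the collar up: a yellow ring 9 high, a green ring 8, a red ring 12; they sink into the collar as it is pressed.
- enable_button (a joint): Travel of the button in m: 0 released, grows as it is pressed, 0.026 fully down. Spring: about 3 N at the start, 8.5 N half-way, 14 N at the bottom; it springs back when let go. Yellow ring gone at 0.009; green ring gone, red begins at 0.017.
- tape_black_mid (a point): Centre of a loose roll of black tape, 59 across, 19 high, on the bench. Leave it there.
- sanding_block_mid (a point): Centre of a loose sanding block, black with a brown top, 67 x 112 x 28, on the bench. Leave it there.

How it is judged:
By the outcome, as a careful person would: the job done as asked, in the order asked, and still so for the second after the job is handed in, while the arm keeps its last pose, push and grip.
It also fails if it takes over 61 s, if anything falls off the work surface, if the arm or the gripper's body presses on something with over 40 N, if the wrist force passes 120 N, or if a joint passes its speed limit or range.

## Working session

There is one attempt and no reset: what is moved stays moved. The work goes in short steps, Python scripts to look and compute and a tool call to move; the robot and the scene stay as the last step left them, time stands still between calls to the robot, and variables do not carry over. Pictures are saved under pics/ and viewed, on a budget of 10 in all, crops included, one or two more only if the job needs it, and the job is handed in when it is done.

Besides the shell and the picture viewer there is one more tool, called after "Emit:" in YAML: its name, and indented under it one key for each argument. send_rows: Moves the arm, as the interface text tells. Its arguments: {"type":"object","properties":{"deltas":{"type":"string"},"gripper":{"type":"number"}},"required":["deltas"]}

```bash
mkdir -p pics
python3 - <<'E'
from plant import *
import cv2
s=state()
print(s['time_s'],s['position'],s['ee_rot'],s['finger_gap'],s['ft_force'])
for n in("side","top"):
    cv2.imwrite(f'pics/{n}0.png',cv2.cvtColor(grab_frame(n),cv2.COLOR_RGB2BGR)); print(n,camera_model(n))
E
```

```text
0.0 [0.16996053 0.62677194 0.23787968] [[-9.65168551e-01  2.61628673e-01 -3.23881967e-04]
 [ 2.61628851e-01  9.65167217e-01 -1.60872620e-03]
 [-1.08288644e-04 -1.63742880e-03 -9.99998654e-01]] 1.0017239689053807 [ 0.12824664 -1.35429624 -0.54252284]
side {'vfov': 50.39172250711442, 'cx': 269.34418971840944, 'cy': 211.60414151589728, 'k1': -0.11353647958174347, 'R': array([[-0.84915063, -0.52762936, -0.02346217],
       [-0.27617885,  0.48146236, -0.83181683],
       [ 0.45018713, -0.69985803, -0.55455414]]), 't': array([0.40707722, 0.28315949, 0.65079108])}
top {'vfov': 51.557904703657385, 'cx': 284.92966884193333, 'cy': 205.68893540366358, 'k1': -0.08361137595958631, 'R': array([[-0.0081174 , -0.99990732,  0.01092934],
       [-0.99192332,  0.0066681 , -0.12666362],
       [ 0.126579  , -0.01186925, -0.99188552]]), 't': array([-0.10860503,  0.53347893,  1.02293234])}
```

View pics/top0.png

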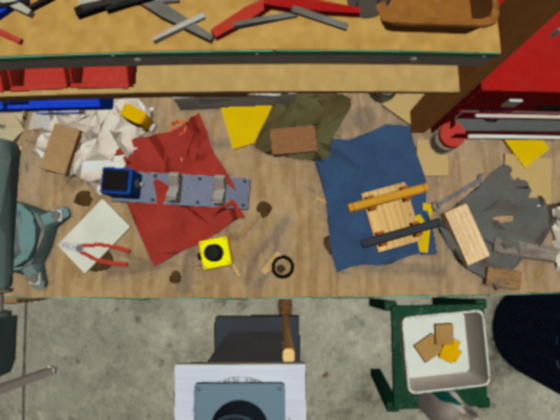

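View pics/side0.png

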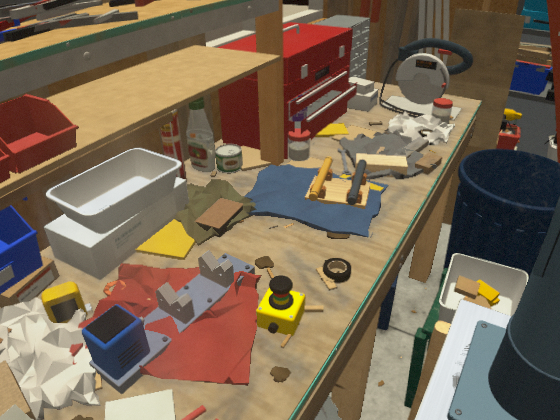

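The top view shows the station at about (190,188), with the blue unit at (120,181). The switch is at (214,252), the tape at (283,266), and the rest at (392,217) with the brass bar (350–427, 185–210) and steel bar (362–440, 222–243). The side view agrees. The arm isn't obvious in either view, so I'll project the TCP to check and measure the parts.

```bash
cat > h.py <<'E'
from plant import *
import numpy as np, cv2
def K(n):
    m=camera_model(n); f=210/np.tan(np.radians(m['vfov']/2)); return m,np.array([[f,0,m['cx']],[0,f,m['cy']],[0,0,1]]),np.array([m['k1'],0,0,0,0.])
def proj(n,X):
    m,k,d=K(n); return cv2.projectPoints(np.array(X,float).reshape(-1,1,3),cv2.Rodrigues(m['R'])[0],m['t'],k,d)[0][:,0]
def cast(n,p,z):
    m,k,d=K(n); u=cv2.undistortPoints(np.array(p,float).reshape(-1,1,2),k,d)[:,0]
    r=np.c_[u,np.ones(len(u))]@m['R']; c=-m['R'].T@m['t']; return c+r*((z-c[2])/r[:,2])[:,None]
def hsv(a): return cv2.cvtColor(a,cv2.COLOR_RGB2HSV)
def blob(mask,roi):
    x0,y0,x1,y1=roi; m=np.zeros_like(mask); m[y0:y1,x0:x1]=mask[y0:y1,x0:x1]
    n,l,s,c=cv2.connectedComponentsWithStats(m); i=1+np.argmax(s[1:,4]); q=(l==i).astype(np.uint8)
    cs,_=cv2.findContours(q,0,1); cs=max(cs,key=cv2.contourArea); return c[i],s[i],cv2.minAreaRect(cs),cv2.boxPoints(cv2.minAreaRect(cs))
E
python3 - <<'E'
from h import *
np.set_printoptions(precision=4,suppress=True)
for n in('top','side'): print(n,'tcp',proj(n,[state()['position'],[.17,-.627,.239],[0,0,0]]).round(1).tolist())
a=cv2.cvtColor(cv2.imread('pics/top0.png'),cv2.COLOR_BGR2RGB);h=hsv(a)
roi=a
# brass
br=cv2.inRange(h,(12,120,60),(24,255,235))
for nm,mk,r,z in (('brass',br,(340,170,435,215),.058),('steelbar',cv2.inRange(a,(0,0,0),(85,85,85)),(355,215,445,250),.058),('yellow',cv2.inRange(h,(26,150,120),(34,255,255)),(190,230,240,275),.044),('button',cv2.inRange(a,(0,0,0),(70,70,60)),(200,240,228,264),.09),('plate',cv2.inRange(h,(105,20,60),(125,110,200)),(135,165,255,215),.022),('tape',cv2.inRange(a,(0,0,0),(70,60,60)),(270,250,298,282),.019)):
    c,s,rc,b=blob(mk,r); print(nm,c,s[4],rc,'\n c',cast('top',[c],z),'\n',cast('top',b,z)[:,:2].tolist())
k=cv2.resize(a[155:275,90:290],(800,480),interpolation=cv2.INTER_CUBIC)
cv2.imwrite('pics/c1.png',k[:,:,::-1])
s=cv2.cvtColor(cv2.imread('pics/top0.png'),cv2.COLOR_BGR2RGB)[170:262,335:465]
cv2.imwrite('pics/c2.png',cv2.resize(s,(780,552),interpolation=cv2.INTER_CUBIC)[:,:,::-1])
E
```

```text
top tcp [[-79.6, 374.0], [548.9, 373.6], [239.9, 427.1]]
side tcp [[177.1, 637.9], [512.0, 102.4], [530.1, 393.0]]
brass [388.7012 200.0836] 1543 ((388.0, 198.5), (31.0, 80.0), 90.0) 
 c [[ 0.5415 -0.3614  0.058 ]] 
 [[0.5835864291855112, -0.2642380162613398], [0.5828040930882022, -0.45975020263600264], [0.5072211091113775, -0.4558719315601975], [0.5087140307787008, -0.2622192664549797]]
steelbar [404.0822 232.1877] 815 ((402.0228576660156, 230.699951171875), (25.99639892578125, 86.51632690429688), 83.50065612792969) 
 c [[ 0.4641 -0.3956  0.058 ]] 
 [[0.48780128964460717, -0.2845480825260964], [0.509603318984035, -0.49432079046460836], [0.44736384166511484, -0.4983230676864049], [0.4265721174934416, -0.28986178539285457]]
yellow [215.256  252.5783] 543 ((214.5961456298828, 252.4807891845703), (28.240720748901367, 29.22130012512207), 78.69007110595703) 
 c [[0.42   0.0543 0.044 ]] 
 [[0.4466052135324608, 0.09713543668450367], [0.4599210624421991, 0.02861576830132348], [0.3940924390284994, 0.015012339110227507], [0.38089342365892187, 0.08305370437691434]]
button [213.1584 252.3077] 22
[... 159 characters left out ...]
[0.4022408748512054, 0.03427172609612225], [0.4024089117463648, 0.07071476233193796]]
plate [196.1953 191.0032] 927 ((190.7862091064453, 190.1344757080078), (50.08988571166992, 28.597625732421875), 3.3664605617523193) 
 c [[0.5724 0.1066 0.022 ]] 
 [[0.5431031628938885, 0.18377761384752067], [0.6149043794058752, 0.1816172814065356], [0.606390149787317, 0.056340854341869806], [0.5349415247849248, 0.05958216975317207]]
tape [282.4065 266.8903] 155 ((282.5, 266.5), (21.0, 21.0), 90.0) 
 c [[ 0.3849 -0.1054  0.019 ]] 
 [[0.41139759128921355, -0.08027217084181809], [0.41099458776018777, -0.13139918659085154], [0.36030563001744337, -0.1308906084719016], [0.36073082671570583, -0.08001622533007433]]
```

View pics/c1.png

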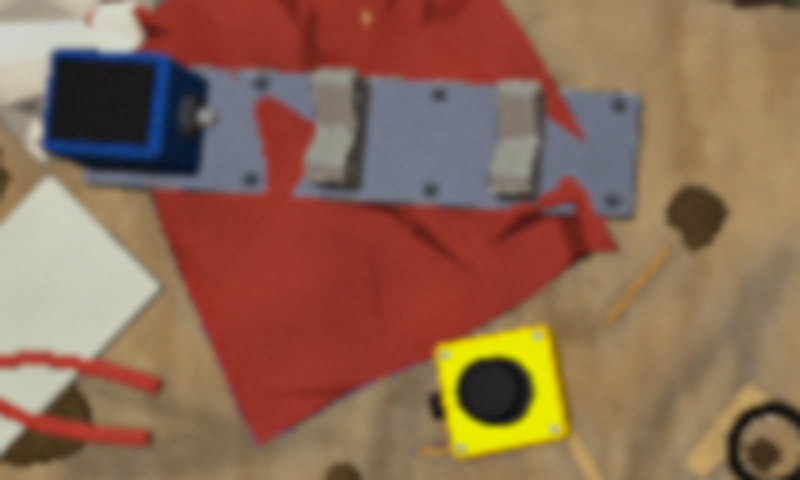

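View pics/c2.png

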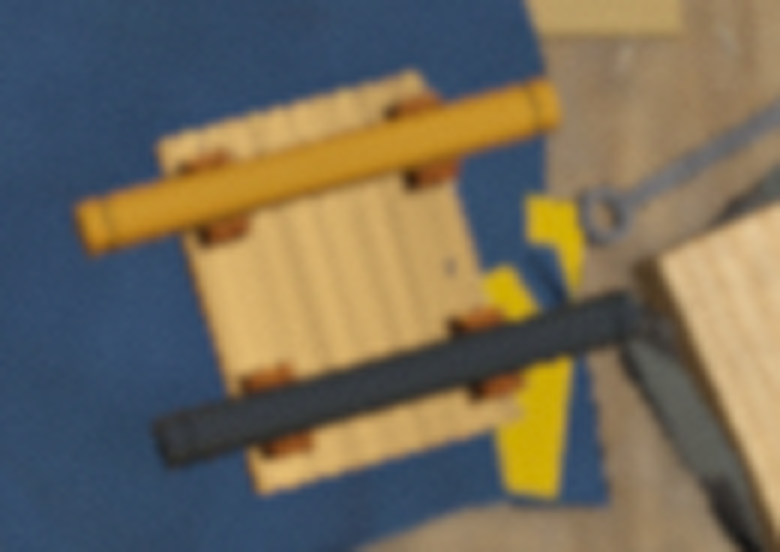

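The crops give the following pixel positions, converted back to full-frame. The brass bar's ends are at about (349,207.5) and (426,187). The V-block tops and plate corners stand out clearly. Next I'll cast these at their known heights and check them against the given sizes.

Run:
```python
from h import *
np.set_printoptions(precision=4,suppress=True)
f1=lambda p:(np.array(p)+.5)/4-.5+[90,155]
f2=lambda p:(np.array(p)+.5)/6-.5+[335,170]
def ang(v): return np.degrees(np.arctan2(v[1],v[0]))
def bar(e,n):
    p=cast('top',f2(e),.054); print(n,p[:,:2].tolist(),'mid',p.mean(0),'len',np.linalg.norm(p[0]-p[1]),'dir',ang(p[0]-p[1]))
bar([(86,227),(548,105)],'brass manual'); bar([(167,440),(630,315)],'steel')
a=cv2.cvtColor(cv2.imread('pics/top0.png'),cv2.COLOR_BGR2RGB);h=hsv(a)
# brass by mask, ends by PCA
mk=cv2.inRange(h,(15,185,90),(24,255,255))
c,s,rc,b=blob(mk,(340,170,432,215)); print('mask',c,s[4],rc)
for (e,n) in (([(315,70),(356,70),(352,185),(305,180)],'L'),([(498,80),(542,82),(536,193),(490,190)],'R')):
    p=cast('top',f1(e),.074); print(n,p[:,:2].tolist(),p.mean(0),'w',np.linalg.norm(p[0]-p[3]),'t',np.linalg.norm(p[0]-p[1]))
p=cast('top',f1([(640,93),(632,216),(85,183)]),.022);print('plate',p[:,:2].tolist(),np.linalg.norm(p[0]-p[1]),np.linalg.norm(p[1]-p[2]),ang(p[2]-p[1]))
# predictions from plate: station y dir
y=(p[2]-p[1]); 
y/=np.linalg.norm(y); x=np.array([y[1],-y[0],0]); e=(p[0]+p[1])/2
print('seat from plate',e+.125*y, 'x',x)
# yellow lid, button circle
S=cv2.cvtColor(cv2.imread('pics/side0.png'),cv2.COLOR_BGR2RGB)
k=[cv2.resize(S[y0:y0+80,x0:x0+130],(780,480),interpolation=cv2.INTER_CUBIC) for x0,y0 in((155,235),)][0]
cv2.imwrite('pics/c3.png',k[:,:,::-1])
```

```text
brass manual [[0.5249730457498991, -0.2654742033538814], [0.5734624064269949, -0.4554388499040703]] mid [ 0.5492 -0.3605  0.054 ] len 0.19605556619951314 dir 104.31925093853836
steel [[0.43986795684415547, -0.2955141913379453], [0.4878188279857338, -0.48488988730158683]] mid [ 0.4638 -0.3902  0.054 ] len 0.1953520930651879 dir 104.20894318610387
mask [387.3438 197.3219] 640 ((387.531005859375, 197.12060546875), (10.459723472595215, 80.55093383789062), 75.57923126220703)
L [[0.609751369463701, 0.1637889718041876], [0.6095235047871077, 0.1392728742893755], [0.5407163318103604, 0.13993678557341657], [0.5438833979174709, 0.16787966177899494]] [0.576  0.1527 0.074 ] w 0.06599487419553865 t 0.024517156435170377
R [[0.6027752407136078, 0.05470060233660434], [0.6013698709699897, 0.028630528903145297], [0.5352306287183849, 0.031476623835346246], [0.537188851790169, 0.05850923293926155]] [0.5691 0.0433 0.074 ] w 0.0656968802842576 t 0.02610792586442332
plate [[0.6044165782302445, -0.025672990808615542], [0.5275967799042007, -0.02095148507270482], [0.5504963766868843, 0.32028133114421253]] 0.07696475837205155 0.3420003309883457 86.16072702519196
seat from plate [0.5744 0.1014 0.022 ] x [ 0.9978 -0.067   0.    ]
```

View pics/c3.png

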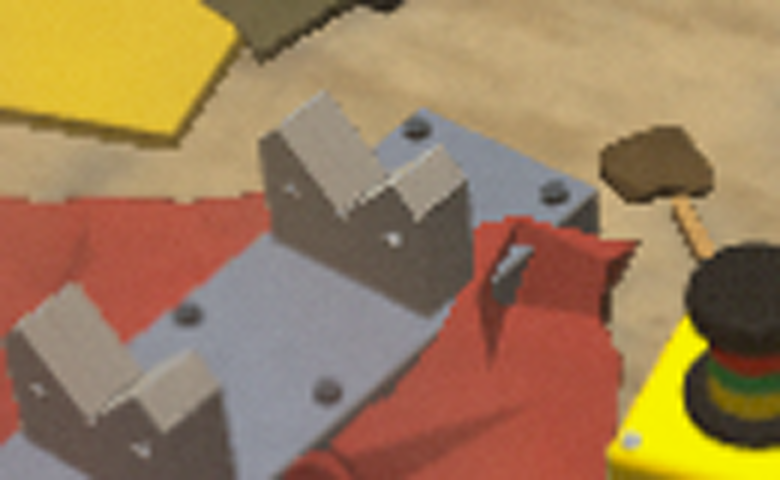

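The two estimates of the seat agree: (0.573,0.098) from the block tops and (0.574,0.101) from the plate, both at about 86.3°. The side crop shows the vee bottoms at crop (365,198) and (116,395). I'll cross-check with those and plan the approach.

```bash
cat >> h.py <<'E'
from scipy.spatial.transform import Rotation as Ro
def plan(wps,n,s=None):
    """wps: list of (x,y,z,azimuth of tool y deg); prints deltas from the present pose"""
    s=s or state(); R0=s['ee_rot']; p0=s['position']
    for x,y,z,az in wps:
        a=np.radians(az); Y=np.array([np.cos(a),np.sin(a),0]); Z=np.array([0,0,-1.]); R=np.c_[np.cross(Y,Z),Y,Z]
        print((R0.T@(np.array([x,y,z])-p0)/.05).round(3), Ro.from_matrix(R0.T@R).as_rotvec(degrees=True).round(1))
E
python3 - <<'E'
from h import *
np.set_printoptions(precision=4,suppress=True)
f=lambda p:(np.array(p)+.5)/6-.5+[155,235]
p=cast('side',f([(365,198),(116,395)]),.05); print(p,p.mean(0),np.linalg.norm(p[0]-p[1]))
print('button side', cast('side',f([(752,285)]),.09))
S=cv2.cvtColor(cv2.imread('pics/side0.png'),cv2.COLOR_BGR2RGB)
mk=cv2.inRange(S,(0,0,0),(60,60,60)); c,s,rc,b=blob(mk,(266,272,298,296)); print('head',c,s,cast('side',[c],.0845))
h=hsv(S); c,s,rc,b=blob(cv2.inRange(h,(12,150,70),(24,255,255)),(300,150,340,210)); print('brass',c,rc,cast('side',[c],.057),cast('side',b,.054))
plan([(.17,.627,.34,74.8),(.42,.35,.34,50),(.5,0,.30,30),(.549,-.36,.16,14.3)],0)
E
```

```text
[[0.57   0.0466 0.05  ]
 [0.5793 0.1544 0.05  ]] [0.5747 0.1005 0.05  ] 0.1081913854392601
button side [[0.4211 0.056  0.09  ]]
head [280.3062 284.5281] [270 276  22  18 320] [[0.4205 0.0558 0.0845]]
brass [320.8114 179.786 ] ((322.0491943359375, 178.95901489257812), (14.60125732421875, 46.609500885009766), 23.629379272460938) [[ 0.5409 -0.343   0.057 ]] [[ 0.5362 -0.2562  0.054 ]
 [ 0.5958 -0.4784  0.054 ]
 [ 0.5492 -0.4645  0.054 ]
 [ 0.4978 -0.249   0.054 ]]
[ 0.     0.    -2.041] [-0.1  0.   0. ]
[-6.275 -4.038 -2.034] [-0.1  0.  24.8]
[ -9.651 -10.375  -1.224] [-0.1  0.  44.8]
[-12.48  -17.063   1.586] [-0.1  0.1 60.5]
```

Emit:
send_rows:
  deltas: "0 0 -1.0 0 0 0;0 0 -2.0 0 0 0;-1 -0.65 -2 0 0 4;-2 -1.3 -2 0 0 8;-3 -1.95 -2 0 0 12;-4 -2.6 -2 0 0 16;-5 -3.3 -2 0 0 20;-6.2 -4 -2 0 0 25;-6.8 -5.1 -1.9 0 0 28;-7.4 -6.2 -1.7 0 0 31;-8 -7.3 -1.6 0 0 34;-8.6 -8.4 -1.5 0 0 38"
  gripper: 88

```text
time_s: 1.6
position: [0.4733, 0.1151, 0.314]
ee_rot: [[-0.598, 0.802, -0.0], [0.802, 0.598, 0.0], [0.0, -0.0, -1.0]]
ft_force: [0.4, -1.2, -0.8]
finger_gap: 1.0
```

Run:
```python
from h import *
s=state();print(s['time_s'],s['position'],s['ee_rot'][:,1],s['ft_force'],s['joint_velocities'].round(2) if hasattr(s['joint_velocities'],'round') else s['joint_velocities'])
```

```text
1.6 [0.47330124 0.11514995 0.31404752] [ 8.01596683e-01  5.97865162e-01 -7.99196212e-05] [ 0.43170673 -1.15564456 -0.80204389] [ 0.64 -0.01  0.42  0.14 -0.08 -0.11  0.52]
```

```bash
cat >> h.py <<'E'
def cmd(x,y,z,az):
    a=np.radians(az); Y=np.array([np.cos(a),np.sin(a),0]); Z=np.array([0,0,-1.]); return dict(position=np.array([x,y,z]),ee_rot=np.c_[np.cross(Y,Z),Y,Z])
E
python3 - <<'E'
from h import *
plan([(.5,-.1,.28,30),(.549,-.36,.16,14.3)],0,cmd(.475,.109,.3135,36.8))
E
```

```text
[-3.647 -2.104  0.67 ] [0.  0.  6.8]
[-8.397 -4.434  3.07 ] [ 0.   0.  22.5]
```

Emit:
send_rows:
  deltas: "-0.9 -0.5 0.15 0 0 2;-1.8 -1.0 0.3 0 0 4;-2.7 -1.5 0.5 0 0 5;-3.6 -2.1 0.7 0 0 7;-4.6 -2.6 1.1 0 0 10;-5.5 -3.0 1.6 0 0 13;-6.5 -3.5 2.1 0 0 16;-7.4 -3.95 2.6 0 0 19;-8.4 -4.4 3.0 0 0 22.5;-8.4 -4.43 3.0 0 0 22.5;-8.4 -4.43 3.0 0 0 22.5"

```text
time_s: 2.98
position: [0.5476, -0.3511, 0.164]
ee_rot: [[-0.248, 0.969, -0.001], [0.969, 0.248, 0.001], [0.001, -0.0, -1.0]]
ft_force: [0.8, 0.2, 0.6]
finger_gap: 0.999
```

Run:
```python
from h import *
np.set_printoptions(precision=4,suppress=True)
a=grab_frame('top');b=grab_frame('side')
s=state();print(s['time_s'],s['position'],s['ee_rot'],s['ft_force'])
o=np.vstack([cv2.resize(a[150:270,320:480],(800,600))[:300*2:2],cv2.resize(b[60:240,240:420],(800,600))[::2]])
cv2.imwrite('pics/c4.png',np.vstack([cv2.resize(a[170:250,335:455],(450,300),interpolation=2),cv2.resize(b[110:210,280:430],(450,300),interpolation=2)])[:,:,::-1])
print('tcp px',proj('top',[s['position']]),proj('side',[s['position']]))
```

```text
3.075 [ 0.5485 -0.3501  0.1648] [[-0.2495  0.9684  0.0008]
 [ 0.9684  0.2495  0.0011]
 [ 0.0008  0.0011 -1.    ]] [ 0.6934 -0.0608 -0.0189]
tcp px [[395.5739 190.0194]] [[320.9583 138.0982]]
```

View pics/c4.png

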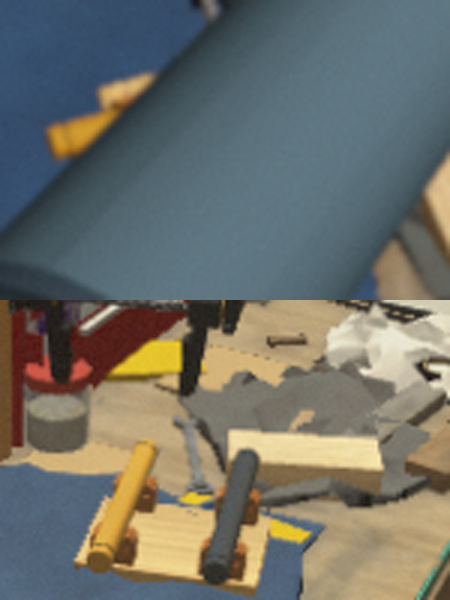

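Side crop: the open fingers straddle the brass bar's line. The bar's ends are at crop (100,557) and (147,447), which are full-frame (313,195) and (329,159).

Run:
```python
from h import *
np.set_printoptions(precision=4,suppress=True)
p=cast('side',[(313.2,195.3),(328.8,158.9)],.054);print(p,p.mean(0),np.linalg.norm(p[0]-p[1]))
print(proj('side',[[.525,-.2625,.054],[.574,-.4585,.054]]))
for x in((.549,-.3595,.12,14.3),(.549,-.3595,.036,14.3)): plan([x],0)
```

```text
[[ 0.5259 -0.2728  0.054 ]
 [ 0.575  -0.4609  0.054 ]] [ 0.5505 -0.3669  0.054 ] 0.19442036250117944
[[311.5385 197.4108]
 [328.7547 159.3385]]
[-0.186 -0.039  0.896] [ 0.1 -0.   0.1]
[-0.188 -0.041  2.576] [ 0.1 -0.   0.1]
```

Emit:
send_rows:
  deltas: "-0.1 -0.02 0.4 0 0 0;-0.22 -0.04 0.9 0 0 0;-0.22 -0.04 1.4 0 0 0;-0.22 -0.04 1.8 0 0 0;-0.22 -0.04 2.2 0 0 0;-0.22 -0.04 2.45 0 0 0;-0.22 -0.04 2.58 0 0 0;-0.22 -0.04 2.58 0 0 0"

```text
time_s: 4.08
position: [0.5487, -0.3629, 0.0353]
ee_rot: [[-0.248, 0.969, 0.0], [0.969, 0.248, 0.0], [0.0, 0.0, -1.0]]
ft_force: [-0.7, -0.7, -0.4]
finger_gap: 1.001
```

Emit:
send_rows:
  deltas: "0 0 0 0 0 0;0 0 0 0 0 0;0 0 0 0 0 0;0 0 0 0 0 0;0 0 0 0 0 0;0 0 0 0 0 0;0 0 0 0 0 0;0 0 0 0 0 0"
  gripper: 10

```text
time_s: 5.08
position: [0.5493, -0.3628, 0.0354]
ee_rot: [[-0.248, 0.969, 0.001], [0.969, 0.248, -0.0], [-0.0, 0.001, -1.0]]
ft_force: [2.5, 0.1, -1.7]
finger_gap: 0.234
```

Emit:
send_rows:
  deltas: "0 0 -0.3 0 0 0;0 0 -0.8 0 0 0;0 0 -1.4 0 0 0;0 0 -2.0 0 0 0;0 0 -2.6 0 0 0;0 0 -2.8 0 0 0;0 0 -2.8 0 0 0;0 0 -2.8 0 0 0"

```text
time_s: 6.08
position: [0.5478, -0.3621, 0.1738]
ee_rot: [[-0.248, 0.969, -0.002], [0.969, 0.248, 0.002], [0.002, -0.002, -1.0]]
ft_force: [-0.3, 0.3, -8.0]
finger_gap: 0.232
```

Run:
```python
from h import *
np.set_printoptions(precision=4,suppress=True)
b=grab_frame('side')
s=state();print(s['time_s'],s['position'],s['ft_force'],s['torque'],s['finger_gap'])
cv2.imwrite('pics/c5.png',cv2.resize(b[60:240,240:440],(800,600))[:,:,::-1])
for z in (.21,): plan([(.50,-.15,z,5),(.54,.02,.19,-1),(.574,.1,.15,-3.7),(.574,.1,.056,-3.7)],0)
print(proj('side',[s['position']+[0,0,.019]]))
```

```text
6.125 [ 0.5478 -0.3622  0.1737] [ 0.8584  0.061  -6.8191] [-0.0951  0.0789  0.0018] 0.23397125200286215
[ 4.35   0.123 -0.716] [-0.1 -0.1  9.3]
[ 7.445  1.741 -0.313] [-0.1 -0.1 15.3]
[8.825 2.797 0.487] [-0.1 -0.1 18. ]
[8.821 2.801 2.367] [-0.1 -0.1 18. ]
[[323.9587 125.4039]]
```

View pics/c5.png

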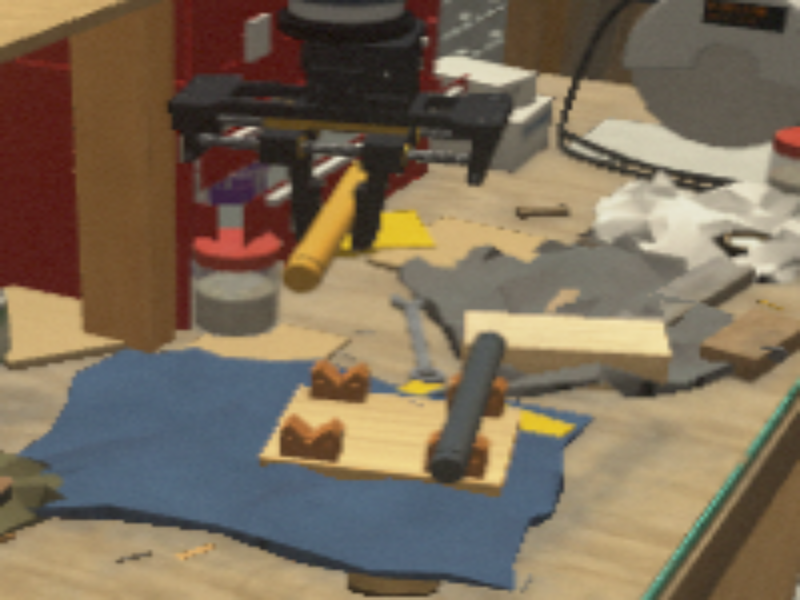

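The bar is held level and the steel bar hasn't moved. The bar's near end face is at crop (303,272), which is full-frame (315.8,141.6). I'll use that to find where along the bar the grip is.

Run:
```python
from h import *
np.set_printoptions(precision=4,suppress=True)
s=state();g=s['position']+[0,0,.019];d=-s['ee_rot'][:,0]*-1
for e in(.09,.095,.1,.105,.11): print(e,proj('side',[g+e*s['ee_rot'][:,0]]))
b=grab_frame('side');h=hsv(b)
m=cv2.inRange(h,(12,130,60),(26,255,255)); c,st,rc,bx=blob(m,(305,95,340,150)); print(c,st,bx)
t=[];f=[]
for i in range(6):
    grab_frame('side'); q=state(); t.append(q['torque']); f.append(q['ft_force'])
print(np.mean(t,0),np.std(t,0),np.mean(f,0))
```

```text
0.09 [[315.6832 140.8469]]
0.095 [[315.1862 141.774 ]]
0.1 [[314.6851 142.709 ]]
0.105 [[314.1796 143.652 ]]
0.11 [[313.6698 144.6031]]
[323.5646 129.6735] [311 108  29  40 441] [[307.3693 143.3539]
 [327.7385 107.7077]
 [347.5538 119.0308]
 [327.1846 154.6769]]
[-0.0742  0.0367 -0.0001] [0.0349 0.03   0.0227] [ 0.2907  0.156  -6.8491]
```

Emit:
send_rows:
  deltas: "0.8 0 -0.1 0 0 2;1.7 0 -0.3 0 0 4;2.6 0.05 -0.5 0 0 6;3.5 0.1 -0.6 0 0 8;4.35 0.12 -0.6 0 0 9.3;5.2 0.55 -0.5 0 0 11;6.0 1.0 -0.4 0 0 12.5;6.8 1.4 -0.2 0 0 14;7.5 1.8 0 0 0 15.5;8.2 2.3 0.2 0 0 17;8.8 2.8 0.4 0 0 18;8.82 2.8 0.5 0 0 18"

```text
time_s: 7.98
position: [0.5761, 0.1036, 0.1498]
ee_rot: [[0.058, 0.998, 0.001], [0.998, -0.058, 0.002], [0.002, 0.001, -1.0]]
ft_force: [-1.1, 0.1, -7.6]
finger_gap: 0.232
```

Emit:
send_rows:
  deltas: "0 0 0 0 0 0;0 0 0 0 0 0"

```text
time_s: 8.22
position: [0.5751, 0.0975, 0.1508]
ee_rot: [[0.066, 0.998, 0.0], [0.998, -0.066, -0.0], [-0.0, 0.0, -1.0]]
ft_force: [-0.1, 0.0, -7.4]
finger_gap: 0.23
```

Run:
```python
from h import *
np.set_printoptions(precision=4,suppress=True)
b=grab_frame('side');a=grab_frame('top')
s=state();print(s['time_s'],s['position'],s['ee_rot'],s['ft_force'],s['torque'],s['finger_gap'])
cv2.imwrite('pics/c6.png',np.hstack([cv2.resize(b[180:390,70:300],(440,402),interpolation=2),cv2.resize(a[150:230,90:260],(360,402))])[:,:,::-1])
plan([(.574,.1,.06,-3.7),(.574,.1,.047,-3.7)],0)
g=s['position']+[0,0,.019]
for e in(.09,.095,.1,.105,.11): print(e,proj('side',[g+e*s['ee_rot'][:,0]]))
```

```text
8.325 [0.5752 0.0979 0.1509] [[ 0.0657  0.9978  0.0007]
 [ 0.9978 -0.0657 -0.    ]
 [ 0.      0.0007 -1.    ]] [ 0.0898  0.3386 -7.399 ] [-0.064  -0.0056 -0.0008] 0.22870479194399299
[ 0.04  -0.029  1.818] [ 0.  -0.  -0.1]
[ 0.04  -0.029  2.078] [ 0.  -0.  -0.1]
0.09 [[147.4562 257.7391]]
0.095 [[145.0337 259.4375]]
0.1 [[142.591  261.1505]]
0.105 [[140.1279 262.8783]]
0.11 [[137.6444 264.6209]]
```

View pics/c6.png

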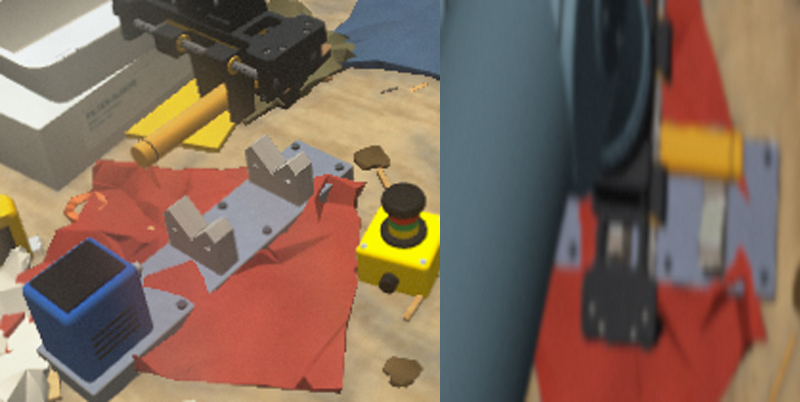

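The bar is above the station. Its near (blue-side) end is at full-frame side (146.8,260), and its far end is visible in the top view at about (233,180). I'll measure both ends relative to the TCP.

Run:
```python
from h import *
np.set_printoptions(precision=4,suppress=True)
b=grab_frame('side');a=grab_frame('top');s=state();g=s['position']+[0,0,.019];X=s['ee_rot'][:,0];Y=s['ee_rot'][:,1]
m=cv2.inRange(hsv(a),(12,130,50),(26,255,255)); c,st,rc,bx=blob(m,(180,165,245,200)); print('top',c,st,bx.round(1).tolist())
p=cast('top',bx,g[2]); print((p-g)@X,(p-g)@Y)
m2=cv2.inRange(hsv(b),(12,110,40),(26,255,255)); c,st,rc,bx=blob(m2,(130,210,195,275)); print('side',c,st,bx.round(1).tolist())
n,l,sx,_=cv2.connectedComponentsWithStats(m2); i=l[int(c[1]),int(c[0])]
ys,xs=np.nonzero(l==i); k=(xs<200)&(ys>205); pts=np.c_[xs,ys][k]
def cap(e,up=0): # outline of end disc
    t=np.linspace(0,2*np.pi,60); return proj('side',g+e*X+.011*(np.cos(t)[:,None]*Y+np.sin(t)[:,None]*[0,0,1.]))
d=proj('side',[g+.1*X])[0]-proj('side',[g+.09*X])[0]; d/=np.linalg.norm(d)
print('extent seen',(pts@d).max()+.5,[(e,round((cap(e)@d).max(),1)) for e in(.09,.095,.1,.105)])
```

```text
top [213.2697 179.5929] [193 174  40  12 393] [[192.89999389648438, 184.1999969482422], [193.1999969482422, 173.8000030517578], [232.3000030517578, 175.10000610351562], [231.89999389648438, 185.5]]
[-0.0139 -0.0127 -0.0967 -0.0976] [-0.0114  0.0112  0.0131 -0.0094]
side [165.7079 244.5399] [ 135  221   58   47 1554] [[130.89999389648438, 229.39999389648438], [187.0, 217.60000610351562], [195.1999969482422, 256.6000061035156], [139.10000610351562, 268.5]]
extent seen 37.241168923643386 [(0.09, np.float64(30.8)), (0.095, np.float64(33.7)), (0.1, np.float64(36.7)), (0.105, np.float64(39.7))]
```

The ends measure +0.101 and −0.098 m from the grasp, so the grip is centred to about 1.5 mm. Lowering now.

Emit:
send_rows:
  deltas: "0.02 -0.02 0.4 0 0 0;0.02 -0.02 0.9 0 0 0;0.02 -0.02 1.3 0 0 0;0.02 -0.02 1.6 0 0 0;0.02 -0.02 1.8 0 0 0;0.02 -0.02 1.9 0 0 0;0.02 -0.02 1.96 0 0 0;0.02 -0.02 2.0 0 0 0;0.02 -0.02 2.0 0 0 0;0.02 -0.02 2.0 0 0 0"

```text
time_s: 9.68
position: [0.5744, 0.1001, 0.0506]
ee_rot: [[0.064, 0.998, 0.0], [0.998, -0.064, 0.0], [0.0, 0.0, -1.0]]
ft_force: [-0.1, 0.2, -6.8]
finger_gap: 0.226
```

Emit:
send_rows:
  deltas: "0 0 0.02 0 0 0;0 0 0.04 0 0 0;0 0 0.04 0 0 0"

```text
time_s: 10.05
position: [0.5742, 0.1001, 0.0483]
ee_rot: [[0.064, 0.998, 0.0], [0.998, -0.064, -0.0], [-0.0, 0.0, -1.0]]
ft_force: [-0.1, 0.4, -6.7]
finger_gap: 0.233
```

Emit:
send_rows:
  deltas: "0 0 0.01 0 0 0;0 0 0.02 0 0 0;0 0 0.02 0 0 0"

```text
time_s: 10.42
position: [0.5746, 0.1001, 0.0476]
ee_rot: [[0.064, 0.998, 0.001], [0.998, -0.064, 0.0], [0.0, 0.001, -1.0]]
ft_force: [0.9, 0.8, -4.3]
finger_gap: 0.233
```

Emit:
send_rows:
  deltas: "0 0 0.01 0 0 0;0 0 0.02 0 0 0;0 0 0.02 0 0 0"

```text
time_s: 10.8
position: [0.5746, 0.1001, 0.0474]
ee_rot: [[0.064, 0.998, 0.001], [0.998, -0.064, 0.001], [0.001, 0.001, -1.0]]
ft_force: [-2.9, 1.1, 7.6]
finger_gap: 0.228
```

The bar is seated: contact is at 0.0474 m, against 0.0473 expected. Releasing.

Emit:
send_rows:
  deltas: "0 0 0 0 0 0;0 0 0 0 0 0;0 0 0 0 0 0;0 0 0 0 0 0;0 0 0 0 0 0;0 0 0 0 0 0"
  gripper: 70

```text
time_s: 11.55
position: [0.5742, 0.1001, 0.0463]
ee_rot: [[0.064, 0.998, 0.0], [0.998, -0.064, -0.0], [-0.0, 0.0, -1.0]]
ft_force: [-0.3, -0.1, 0.6]
finger_gap: 0.793
```

Emit:
send_rows:
  deltas: "0 0 -0.4 0 0 0;0 0 -0.9 0 0 0;0 0 -1.5 0 0 0;0 0 -2.1 0 0 0;0 0 -2.5 0 0 0;0 0 -2.5 0 0 0"

```text
time_s: 12.3
position: [0.5752, 0.1002, 0.1731]
ee_rot: [[0.064, 0.998, 0.003], [0.998, -0.064, 0.001], [0.001, 0.003, -1.0]]
ft_force: [0.2, 0.2, -0.3]
finger_gap: 0.793
```

Run:
```python
from h import *
s=state();print(s['time_s'],s['position'],s['ft_force'],s['finger_gap'])
plan([(.50,.078,.17,-3.7),(.42,.054,.15,-3.7),(.42,.054,.10,-3.7)],0)
```

```text
12.3 [0.57518647 0.1002343  0.17314705] [ 0.15644872  0.16926382 -0.3008403 ] 0.7934529043092272
[-0.54  -1.472  0.058] [ 0.2 -0.1  0. ]
[-1.122 -3.04   0.452] [ 0.2 -0.1  0. ]
[-1.123 -3.042  1.452] [ 0.2 -0.1  0. ]
```

Emit:
send_rows:
  deltas: "-0.2 -0.5 0 0 0 0;-0.5 -1.3 0.05 0 0 0;-0.8 -2.1 0.1 0 0 0;-1.12 -3.04 0.3 0.1 0 0;-1.12 -3.04 0.7 0.1 0 0;-1.12 -3.04 1.0 0.1 0 0;-1.12 -3.04 1.1 0.1 0 0;-1.12 -3.04 1.1 0.1 0 0"
  gripper: 0

```text
time_s: 13.3
position: [0.4192, 0.0537, 0.116]
ee_rot: [[0.064, 0.998, -0.002], [0.998, -0.064, -0.001], [-0.001, -0.002, -1.0]]
ft_force: [0.4, 0.8, 0.3]
finger_gap: -0.0
```

Run:
```python
from h import *
np.set_printoptions(precision=4,suppress=True)
b=grab_frame('side');a=grab_frame('top')
s=state();print(s['time_s'],s['position'],s['ee_rot'],s['ft_force'],s['finger_gap'])
cv2.imwrite('pics/c7.png',np.hstack([cv2.resize(b[220:340,140:310],(510,360),interpolation=2),cv2.resize(a[150:270,90:260],(290,360))])[:,:,::-1])
print('tcp',proj('side',[s['position'],[.42,.054,.09]]),'bar ends exp',proj('side',[[.574+.0064,.2,.066],[.574-.0064,0,.066]]))
c,st,rc,bx=blob(cv2.inRange(hsv(a),(12,130,50),(26,255,255)),(120,165,250,215)); print(c,st,rc);p=cast('top',bx,.066);print(p[:,:2].tolist(),p.mean(0))
plan([(.42,.054,.092,-3.7),(.42,.054,.077,-3.7)],0)
```

```text
13.4 [0.4195 0.0538 0.1166] [[ 0.0642  0.9979 -0.0012]
 [ 0.9979 -0.0642 -0.0001]
 [-0.0001 -0.0012 -1.    ]] [0.0969 0.2523 0.2127] 0.0042512400547092145
tcp [[281.2643 269.7605]
 [281.0781 281.6037]] bar ends exp [[153.8892 309.9446]
 [230.1734 248.2393]]
[194.5302 186.9606] [153 180  84  14 711] ((194.45225524902344, 187.14462280273438), (83.43807220458984, 9.972678184509277), 4.236394882202148)
[[0.5707458104911246, 0.20296088602826778], [0.5948162610310734, 0.2019789105232746], [0.5783038992470548, 0.0025327260221718606], [0.5544430793735914, 0.0041180997468225206]] [0.5746 0.1029 0.066 ]
[0.004 0.011 0.491] [-0.1  0.   0. ]
[0.004 0.011 0.791] [-0.1  0.   0. ]
```

View pics/c7.png

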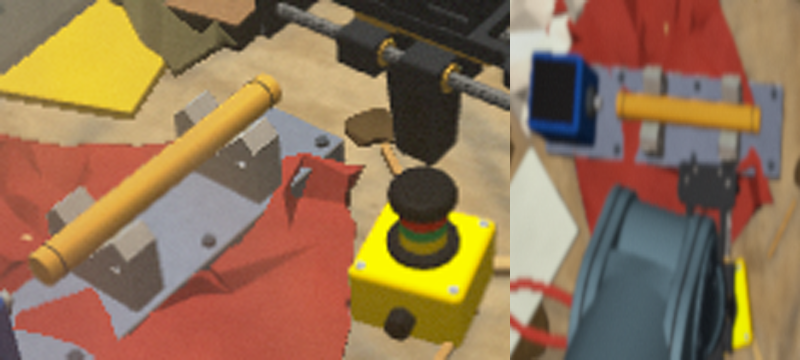

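The bar lies in both vees. The top view puts its centre at (0.5746,0.1029), and the side view at about 0.099–0.100. Before pressing, I'll check the centring numerically against the block edges in both views.

Run:
```python
from h import *
np.set_printoptions(precision=3,suppress=True,linewidth=200)
ax=np.radians(86.3);d=np.array([np.cos(ax),np.sin(ax),0]);x=np.array([d[1],-d[0],0]);o=np.array([.5746,.1,0])
im=cv2.imread('pics/top0.png');S=cv2.imread('pics/side0.png')
def prof(n,im,P): 
    q=proj(n,P).astype(np.float32); return cv2.remap(im,q[:,0].reshape(1,-1),q[:,1].reshape(1,-1),1)[0].astype(int)
for off in(-.028,.028):
  for sg in(-1,1):
    t=sg*.055+np.arange(-.022,.0221,.002); p=prof('top',im,o+off*x+t[:,None]*d+[0,0,.074]); print('top',off,sg,'\n',np.c_[t*1000,p].T.round().astype(int))
# bar profile now along axis at z .066 (top) 
a=cv2.cvtColor(grab_frame('top'),cv2.COLOR_RGB2BGR)
for sg in(-1,1):
    t=sg*.1+np.arange(-.012,.0121,.002); print('bar',sg,'\n',np.c_[t*1000,prof('top',a,o+t[:,None]*d+[0,0,.068])].T.round().astype(int))
```

```text
top -0.028 -1 
 [[-77 -75 -73 -71 -69 -67 -65 -63 -61 -59 -57 -55 -53 -51 -49 -47 -45 -43 -41 -39 -37 -35 -33]
 [127 118 100  76  67  82  99 111 115 116 116 116 116 115 114 113 112 110 118 127 133 135 135]
 [112 104  91  74  70  87 106 119 124 126 127 126 125 123 123 121 117 109 109 114 117 119 119]
 [108 101  90  76  75  94 115 128 133 135 135 134 134 132 131 130 124 112 108 109 112 114 114]]
top -0.028 1 
 [[ 33  35  37  39  41  43  45  47  49  51  53  55  57  59  61  63  65  67  69  71  73  75  77]
 [ 87  65  61  63  70  85 105 113 113 113 114 114 114 113 112 111 103  85  61  45  43  42  43]
 [ 83  68  67  68  76  93 114 123 124 124 124 123 124 123 122 121 112  94  71  55  53  53  53]
 [ 84  72  72  74  82 101 123 133 134 133 134 134 133 131 130 132 137 144 151 154 153 151 151]]
top 0.028 -1 
 [[-77 -75 -73 -71 -69 -67 -65 -63 -61 -59 -57 -55 -53 -51 -49 -47 -45 -43 -41 -39 -37 -35 -33]
 [ 56  45  43  51  71  96 117 126 129 130 132 135 134 131 129 127 121 107  99  97  97  96  95]
 [ 66  54  53  62  81 109 129 138 141 142 143 146 145 143 141 138 129 112  98  91  89  88  88]
 [137 1
[... 294 characters left out ...]
[ 92  79  67  67  81 105 130 140 144 145 144 143 144 142 142 137 129 117 105  98  96  95  94]
 [124 118 108  99 101 113 132 142 146 147 146 146 147 146 145 143 139 132 124 118 118 121 125]]
bar -1 
 [[-112 -110 -108 -106 -104 -102 -100  -98  -96  -94  -92  -90  -88]
 [ 134  135  135  136  134  127  107   79   55   44   47   47   45]
 [ 119  119  119  119  118  114  109  111  124  143  153  151  141]
 [ 114  114  114  114  113  111  118  139  169  194  206  203  190]]
bar 1 
 [[ 88  90  92  94  96  98 100 102 104 106 108 110 112]
 [ 44  44  42  39  39  41  48  64  93 118 133 140 142]
 [150 149 142 132 129 135 143 145 138 132 127 125 126]
 [206 204 197 184 181 189 199 197 176 149 130 121 119]]
```

The V-blocks come out symmetric about y = 0.100. The bar is about 2 mm towards the blue unit, which is well within the 25 mm stylus gap, so I'm leaving it. Now the button.

Emit:
send_rows:
  deltas: "0 0 0.25 0 0 0;0 0 0.45 0 0 0;0 0 0.55 0 0 0;0 0 0.62 0 0 0;0 0 0.62 0 0 0"

```text
time_s: 14.08
position: [0.4184, 0.0539, 0.0852]
ee_rot: [[0.064, 0.998, -0.003], [0.998, -0.064, 0.0], [0.0, -0.003, -1.0]]
ft_force: [-2.0, 0.6, 3.8]
finger_gap: 0.003
```

Emit:
send_rows:
  deltas: "0 0 0.06 0 0 0;0 0 0.12 0 0 0;0 0 0.16 0 0 0;0 0 0.16 0 0 0;0 0 0.16 0 0 0"

```text
time_s: 14.7
position: [0.4184, 0.0539, 0.0776]
ee_rot: [[0.064, 0.998, -0.002], [0.998, -0.064, 0.001], [0.0, -0.002, -1.0]]
ft_force: [-4.1, -0.2, 7.8]
finger_gap: 0.004
```

Run:
```python
from h import *
b=grab_frame('side');a=grab_frame('top')
f=[]
for i in range(4): grab_frame('top'); s=state(); f.append(s['ft_force'])
print(s['time_s'],s['position'],np.mean(f,0),s['finger_gap'])
cv2.imwrite('pics/c8.png',np.hstack([cv2.resize(b[235:340,140:240],(380,400),interpolation=2),cv2.resize(b[250:340,240:330],(400,400),interpolation=2)])[:,:,::-1])
```

```text
15.0 [0.41842339 0.05390422 0.0776517 ] [-3.59893164  0.0988022   7.18159199] 0.005996450440907145
```

View pics/c8.png

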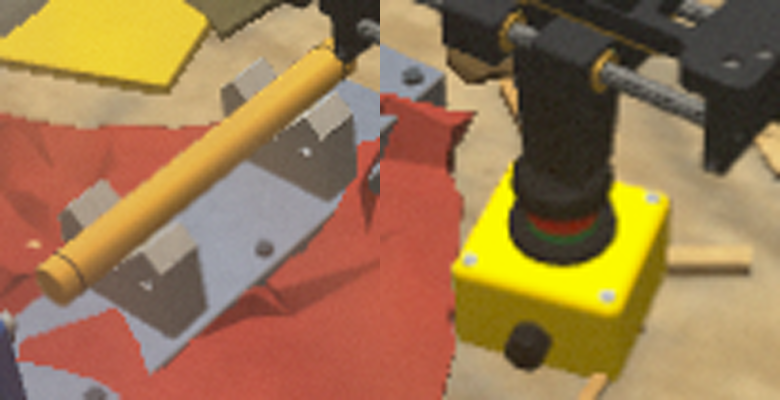

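Final view: the yellow ring has gone, a thin strip of green is sinking into the collar, and the red ring is still fully above it. The bar lies in both vees. By tip height (0.0776 m), the button travel is about 12.4 mm. Handing in.

```bash
python3 -c "
from plant import *
print(sign_off())"
```

```text
the job is handed in; nothing more can be done
None
```

The brass bar is in the two steel V-blocks and released. The enable button was still held about half-way down by the shut fingers when I handed in, at about 15 s of the 61 s allowed.

- **Bar:** it rests in both vees, and contact came at the expected height to within 0.1 mm. The top view puts it about 2 mm towards the blue unit from exact centre. The side view puts it within about 1 mm. I left it there rather than regrasp.
- **Button:** by tip height the travel is about 12.4 mm. In the last picture the yellow ring is gone, the green ring is sinking into the collar and the red ring is still above it. The vertical force of about 7.2 N would suggest only 10–11 mm, which disagrees slightly, but both readings fall inside the 9–17 mm green range. About 3.6 N of sideways force from the finger contact remained.
- **Other objects:** nothing else was touched. In the picture taken after the lift the steel bar was still in its place. I did not re-measure the tape roll or the sanding block at the end.

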